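# Clamp the specimen block and touch off its three pads

## Task

Clamp the aluminium specimen block in the microscope vise by turning the vise's black knob clockwise (seen from above) all the way to its end stop. Then locate the clamped block: with shut fingertips touch its red pad, then the yellow pad, then the blue pad, lightly from above. Leave the block sitting flat and clamped in the vise, and do not disturb the lamp's orange dimmer knob, the pen cup, the jar or the green puck.

Things in the scene. Friction and masses are not known exactly. Their poses are not given: they have to be found in the camera images.
- clamp (a joint): Angle of the vise's black clamp knob, rad; it grows as the knob is turned clockwise seen from above and the end stop (clamped) is at 3.14. It starts between 0.4 and 1.7, so 1.4 to 2.7 rad of turning are needed, in two or more grasps if need be. It turns stiffly but evenly (0.06 N m) and stays where it is left. Turning it slides the vise's blue jaw towards the block, 4.5 mm per rad.
- clamp_grip (a point): Grip point of the clamp knob: on its upright axis, 71 mm above the table. The grip is an upright bar 49 mm long (along this point's x axis), 14 mm thick (along its y axis), from 46 to 78 mm above the table, the point's z up; the point turns with the knob. Below the bar is a round skirt of 52 mm diameter whose top is 48 mm above the table. A white mark on top of the bar lies towards the point's -x; at the end stop it points to the vise's +x, at joint value 0 to the vise's -x.
- vise: Small steel vise, fixed to the table. Base plate 110 mm (its x) by 205 mm (its y), 12 mm thick; origin on the table under the base, z up. Grey fixed jaw with its inner face at y = +55 mm, its top 42 mm above the table; blue sliding jaw on the -y side of the block, top 42 mm; knob axis at y = -90 mm on a grey pedestal 34 mm high. Its place and yaw vary.
- block_center (a point): Centre of the aluminium specimen block, 80 mm (x) by 70 mm (y) by 30 mm high, 0.45 kg, loose between the vise's jaws on the 12 mm base plate, so the point is 27 mm above the table. Clamped, it lies at the vise's y = +20 mm within about 1 mm.
- block: The same aluminium block; origin at the centre of its underside, z up.
- pad_red: Red round pad on the block's top, 16 mm diameter, 4 mm high; origin at the centre of its top face, 46 mm above the table. It sits at (-28, +22) mm from the block's centre along the block's x and y. Hard and rigid: a slow touch with a light force stop (a few N) is enough.
- pad_yellow: Yellow pad, the same size, at (+28, +22) mm from the block's centre; origin at the centre of its top face, 46 mm above the table.
- pad_blue: Blue pad, the same size, at (0, -24) mm from the block's centre, nearest the knob; origin at the centre of its top face, 46 mm above the table.
- dimmer (a joint): Angle of the orange dimmer knob on the lamp unit, rad. Leave it alone.
- lamp_unit: White lamp power unit, 110 x 120 x 45 mm, fixed, with an orange knob on top up to 89 mm above the table; origin at the centre of its underside. It may stand to the left or the right of the vise.
- pen_cup: Bystander: blue cup, 72 mm across, 85 mm high; origin under its centre.
- resin_jar: Bystander: jar, 52 mm across, 65 mm high; origin under its centre.
- puck: Bystander: green specimen puck, 32 mm across, 20 mm high; origin under its centre.

How it is judged (in metres and radians):
On the way, in this order (a step that is already met when the one before it is completed fails the run):
1. the clamp knob is turned clockwise to its end stop (value of joint clamp above 3.04 rad), for 0.2 s.
2. the fingertips touch the red pad, the knob still at its stop (contact force between the fingers and pad_red above 0.5 N and value of joint clamp above 3.04 rad), for 0.02 s.
3. the fingertips touch the yellow pad, the knob still at its stop (contact force between the fingers and pad_yellow above 0.5 N and value of joint clamp above 3.04 rad), for 0.02 s.
4. the fingertips touch the blue pad, the knob still at its stop (contact force between the fingers and pad_blue above 0.5 N and value of joint clamp above 3.04 rad), for 0.02 s.
At the end, for the whole second after the job is handed in: The clamp knob is at its end stop (within 0.1 rad), and the block lies at rest and flat (within 0.06 rad) on the vise's base, against the fixed jaw (its centre at the vise's y = 16 to 24 mm, x within 20 mm of the vise's middle) (value of joint clamp above 3.04 rad and y of block_center in the frame of vise between 0.016 and 0.024 m and x of block_center in the frame of vise between -0.02 and 0.02 m and z of block_center in the frame of vise below 0.031 m and angle between block's own z axis and vertical below 0.06 rad and linear speed of block below 0.02 m/s); the robot touches nothing.
It fails at once if a pad or the block is pressed with more than 60 N (contact force between the fingers and block above 60 N).
It fails at once if the dimmer knob is turned out of the range it starts in (below 0.85 or above 3.15 rad) (value of joint dimmer below 0.85 rad or value of joint dimmer above 3.15 rad).
It fails at once if a bystander is moved by more than 30 mm (distance of any of pen_cup, resin_jar, puck from where it was at the start of the episode above 0.03 m).
It also fails if it takes over 61 s, if anything falls off the work surface, if the arm or the gripper's body presses on something with over 40 N, if the wrist force passes 120 N, or if a joint passes its speed limit or range.

## Robot

A 7-joint arm with a two-finger parallel gripper is mounted at the origin on the work surface. World frame = base frame: x ahead of the robot, y to its left, z up, the work surface at z = 0. Lengths are in mm, angles in rad, forces in N, time in s.
With the tool pointing down it reaches from about 400 to 875 mm from the base axis. Payload 4.4 kg.
Tool frame: the origin (TCP) lies midway between the tips of the shut fingers; the grasp point (between the pads) lies 19 mm behind it; x points along the fingers, z is the direction in which the jaws open and shut, and the axes are right-handed (so a half turn about x gives the same grasp; the last joint's range is limited). The gripper opens to 85 mm and grips with 20 to 120 N. Pads are 22 mm wide; open, the fingers measure 114 mm over their backs; the gripper's body (76 mm by 85 mm) begins 54 mm behind the grasp point. The pads swing forward as they close: fully open they stand 13 mm farther back than shut.
Start: joints at [1.267, 0.628, 0.038, 1.517, -0.027, 0.996, -0.02], TCP at [153.145, -631.716, 231.313] pointing down, gripper open.
Joint ranges: [-3.06, 3.06], [-0.37, 2.12], [-1.25, 1.32], [0.18, 2.47], [-1.1, 4.24], [0.23, 1.98], [-2.94, 2.94]. Speed limits (rad/s): [2.57, 2.57, 3.14, 3.14, 3.14, 3.14, 3.14].

## Interface

Orientations are given as [roll, pitch, yaw] about the fixed x, y, z axes, in that order (R = Rz(yaw) Ry(pitch) Rx(roll)).
In Python, from cell import ctrl gives the robot as it stands. The module is installed in compiled form; this text tells all that it offers.
- The arm moves only by the tool servo_tool, never from a script. Its argument "rows" is a list of rows, each an object of numbers: "dx", "dy", "dz": the shift along the tool's x, y, z in units of 750 mm (1.0 is 750 mm); "wx", "wy", "wz": the turn, a rotation vector about the tool's x, y, z in units of 6 degrees (1.0 is 6 degrees); "fingers": the closure, from 0 (fully open) to 1 (shut). In form: [{"dx": .., "dy": .., "dz": .., "wx": .., "wy": .., "wz": .., "fingers": ..}, ...]. A call has 1 to 5 rows; each row shifts and turns the commanded pose from where the row before left it, along the tool's axes as they then stand; what a row does not reach is not made up. A row lasts 1/8 s, in which the tool goes at most 62.5 mm and 10.7 degrees, less where a joint would pass 70% of its speed; a pose out of reach is approached as far as the arm can. A call with a number of a shift or a turn outside -1 to 1 is refused whole. A call with a gripper value outside its range is refused whole. The fingers move at their own pace and stop on an object; the grip force is fixed at half the most. Time passes only in rows, so rows that do not move let the fingers close. It gives the time, the measured TCP pose, the force and the opening at its end, in the units of the state.
- ctrl.read_state(): the state, without advancing time (a new reading comes with each control period).
- ctrl.get_image(name): name is "scene" or "top"; returns the picture (480x640x3 uint8, red, green, blue); there is no depth.
- ctrl.camera_info(name): a dict with "fovy" (degrees; the focal length in pixels is half the picture's height over the tangent of half this angle, whatever the lens; pixels are square), "cx", "cy" (the principal point, pixels), "R" (3x3) and "t" (3): a world point X has camera coordinates R X + t. Camera axes: x right, y down, z forward; pixel columns grow to the right and rows downward; lengths in mm; the calibration is good to about 2 mm. A picture is of the moment at which its call begins. camera_info takes no time and is no camera call.
- ctrl.finish_job(): hands the job in, once; it reports no verdict.
Trained networks look in the newest picture that a camera, given by its name, has taken for a name from the list of things; names that differ only in an ending like _2 or _b are one class to them, and where a whole thing is asked for, a point or a joint stands for the part that bears it (a point fixed in the world has none). Each returns a list of dicts, best first, with "conf" (0 to 1); they miss things now and then, are a little off and sometimes report something else, mostly with a low value. They report only what shows in the picture. A call takes as long as a camera call.
- ctrl.search_frame(label, camera): "extent" ([centre column, centre row, width, height] in pixels, round what is visible of it).
- ctrl.silhouettes(label, camera): "region" (480x640 bool, what is visible of it) and "extent" ([centre column, centre row, width, height] in pixels, round what is visible of it).
- ctrl.mark_of(label, camera): "point" ([column, row] in pixels: a listed point, or the origin of a listed thing).
The state is a dict: "clock": time; "qpos": joint angles; "qd": joint speeds; "tau": joint torques, N m; "eef_pos": TCP position; "tool_rot": TCP orientation; "force": force on the tool from outside, world axes, zero at the start; "torque": the same for the moment, N m; "width": finger opening in mm.
Only numpy, scipy, OpenCV 4.12 (cv2) and the standard library are available. Lean on these libraries where they do the work, as an engineer would, in place of code of your own. Each camera call takes 0.05 s, during which the arm holds its last target.

## Working session

There is one attempt and no reset: what is moved stays moved. The work goes in short steps, Python scripts to look and compute and a tool call to move; the robot and the scene stay as the last step left them, time stands still between calls to the robot, and variables do not carry over. Pictures are saved under pics/ and viewed, and the job is handed in when it is done.

Besides the shell and the picture viewer there is one more tool, called after ">>>" in YAML: its name, and indented under it one key for each argument. servo_tool: Moves the arm, as the interface text tells. Its arguments: {"type":"object","properties":{"rows":{"type":"array"}},"required":["rows"]}

```bash
mkdir -p pics
python3 - <<'E'
from cell import ctrl
import cv2
s=ctrl.read_state(); print(s)
for n in("scene","top"):
    im=ctrl.get_image(n); cv2.imwrite(f"pics/{n}0.png",im[:,:,::-1])
    i=ctrl.camera_info(n); print(n,i)
    for l in("clamp_grip","vise","block_center","pad_red","pad_yellow","pad_blue","lamp_unit","pen_cup","resin_jar","puck"):
        print(l,[(d["point"],round(d["conf"],2)) for d in ctrl.mark_of(l,n)][:2])
print(ctrl.read_state()["clock"])
E
```

```text
{'clock': 0.0, 'qpos': array([ 1.26722617,  0.62933776,  0.03845121,  1.51835128, -0.02699188,
        0.99632879, -0.02001102]), 'qd': array([ 0.00020204, -0.00067233,  0.00080365,  0.00229008, -0.00067104,
        0.00041171, -0.00166894]), 'tau': array([-9.65282015e-04, -5.63404584e+01,  1.22634921e+00, -1.93443203e+01,
        1.11888262e-02,  1.05634847e-02,  1.13827326e-05]), 'eef_pos': array([ 152.97189463, -631.09954984,  230.40004791]), 'tool_rot': array([-3.12224533,  1.56888943,  1.82790009]), 'force': array([-0.05499065,  0.07404987, -0.43921243]), 'torque': array([0.0299136 , 0.00273979, 0.02016027]), 'width': 85.79632413426395}
scene {'fovy': 57.90232583624417, 'cx': 319.8222134043967, 'cy': 236.1345387377363, 'R': array([[ 6.84874773e-01,  7.28660461e-01, -6.91746902e-04],
       [ 4.18130791e-01, -3.93782164e-01, -8.18597733e-01],
       [-5.96752199e-01,  5.60347696e-01, -5.74366845e-01]]), 't': array([-350.98318605, -152.5610177 , 1209.13898031])}
clamp_grip [([216.7, 293.3], 0.64)]
vise [([268.5, 310.2], 0.93)]
block_center [([280.7, 296.9], 0.57)]
pad_red []
pad_yellow []
pad_blue [([266.9, 296.0], 0.62)]
lamp_unit [([380.7, 225.5], 0.77)]
pen_cup [([446.4, 206.9], 0.73), ([297.5, 295.9], 0.7)]
resin_jar [([406.8, 197.6], 0.86)]
puck [([110.4, 374.4], 0.56)]
top {'fovy': 54.78344403961518, 'cx': 326.1041547491317, 'cy': 245.81345963528344, 'R': array([[-0.00606461, -0.99976053, -0.02102638],
       [-0.9808532 ,  0.01004031, -0.19448958],
       [ 0.19465412,  0.01944429, -0.9806792 ]]), 't': array([ 23.00257874, 495.74534335, 880.94110853])}
clamp_grip [([456.7, 235.8], 0.62)]
vise [([406.5, 230.2], 0.95)]
block_center [([397.5, 221.9], 0.72)]
pad_red [([383.4, 229.6], 0.37)]
pad_yellow []
pad_blue [([457.2, 235.7], 0.63), ([411.6, 224.4], 0.52)]
lamp_unit [([243.2, 244.9], 0.87)]
pen_cup []
resin_jar [([159.5, 272.6], 0.84), ([401.2, 222.9], 0.22)]
puck [([537.0, 257.4], 0.57)]
1.1
```

Run:
```python
import cv2
a=cv2.imread("pics/scene0.png");b=cv2.imread("pics/top0.png")
cv2.imwrite("pics/b.png",cv2.resize(b[120:345,300:600],(800,600),interpolation=cv2.INTER_CUBIC))
```

```text
(no output)
```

View pics/top0.png

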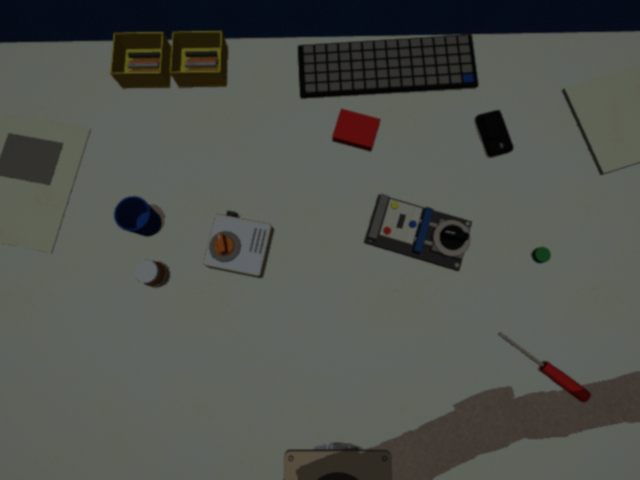

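View pics/scene0.png

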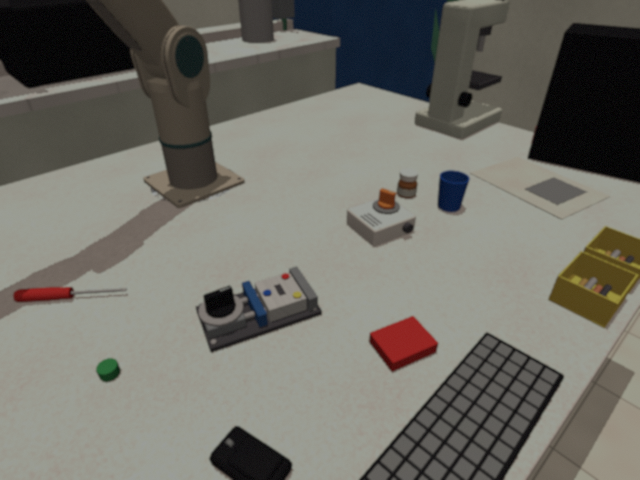

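View pics/b.png

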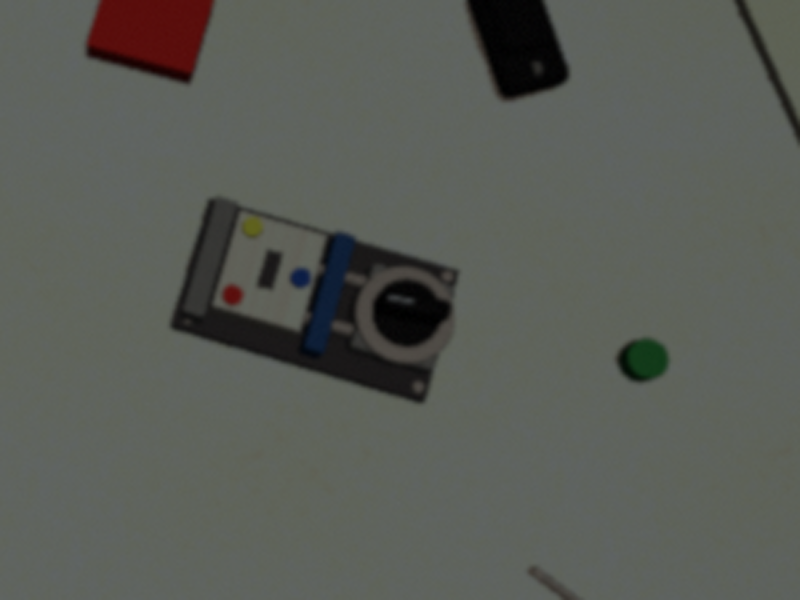

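```bash
cat > h.py <<'E'
import numpy as np, cv2
from cell import ctrl
from scipy.spatial.transform import Rotation as Ro
def K(n):
    i=ctrl.camera_info(n); f=240/np.tan(np.radians(i["fovy"])/2); return f,i["cx"],i["cy"],np.array(i["R"]),np.array(i["t"])
def onz(n,p,z):
    f,cx,cy,R,t=K(n); d=R.T@np.array([(p[0]-cx)/f,(p[1]-cy)/f,1.]); c=-R.T@t; return c+d*(z-c[2])/d[2]
def proj(n,X):
    f,cx,cy,R,t=K(n); c=R@np.array(X)+t; return np.array([f*c[0]/c[2]+cx,f*c[1]/c[2]+cy])
def tri(pt,ps):
    A=[];b=[]
    for n,p in(("top",pt),("scene",ps)):
        f,cx,cy,R,t=K(n)
        for k,v in((0,(p[0]-cx)/f),(1,(p[1]-cy)/f)):
            r=R[k]-v*R[2]; A.append(r); b.append(v*t[2]-t[k])
    return np.linalg.lstsq(np.array(A),np.array(b),rcond=None)[0]
E
cat > m.py <<'E'
from h import *
import sys
tag=sys.argv[1] if len(sys.argv)>1 else "0"
roi={"top":(360,190,480,275),"scene":(190,260,330,350)}
out={}
for n in("top","scene"):
    im=cv2.imread(f"pics/{n}{tag}.png").astype(int); x0,y0,x1,y1=roi[n]
    B,G,R=im[...,0],im[...,1],im[...,2]
    for c,m in(("red",(R>1.8*G)&(R>50)),("yellow",(R>1.6*B)&(G>1.5*B)&(G>50)),("blue",(B>1.6*R)&(B>40))):
        mm=np.zeros(m.shape,np.uint8); mm[y0:y1,x0:x1]=m[y0:y1,x0:x1]
        k,l,st,ce=cv2.connectedComponentsWithStats(mm)
        o=sorted([(int(st[i,4]),np.round(ce[i],1).tolist()) for i in range(1,k)],reverse=True)[:3]
        print(n,c,o,[np.round(onz(n,q[1],45.5),1)[:2].tolist() for q in o])
E
python3 m.py
python3 - <<'E'
from h import *
for p in((472.1,221.2),(459,270.7),(364.5,242.6)): print("corner",onz("top",p,12).round(1))
for l,a,b in(("grip",(456.7,235.8),(216.7,293.3)),("vise",(406.5,230.2),(268.5,310.2)),("block",(397.5,221.9),(280.7,296.9)),("bluepad",(411.6,224.4),(266.9,296.0)),("lamp",(243.2,244.9),(380.7,225.5)),("puck",(537,257.4),(110.4,374.4))): print(l,tri(a,b).round(1))
s=ctrl.read_state();print(Ro.from_euler("xyz",s["tool_rot"]).as_matrix().round(3))
a=cv2.imread("pics/top0.png")[205:275,360:480];cv2.imwrite("pics/c0.png",cv2.convertScaleAbs(cv2.resize(a,None,fx=6.6,fy=6.6,interpolation=cv2.INTER_CUBIC),alpha=2.0))
E
```

```text
top red [(39, [386.8, 230.2])] [[527.5, -104.0]]
top yellow [(43, [394.0, 204.6])] [[581.1, -120.3]]
top blue [(316, [423.4, 229.4]), (36, [412.2, 223.7])] [[528.4, -177.8], [540.5, -155.7]]
scene red [(28, [284.9, 276.0])] [[531.0, -106.4]]
scene yellow [(39, [296.7, 294.4])] [[583.9, -123.1]]
scene blue [(451, [255.1, 304.1]), (28, [266.9, 292.3])] [[553.4, -191.1], [543.5, -158.1]]
corner [ 552.7 -286.8   12. ]
corner [ 448.3 -253.    12. ]
corner [509.3 -60.5  12. ]
grip [ 509.4 -236.8   69.9]
vise [ 538.2 -153.    -5.7]
block [ 549.6 -130.9   21.5]
bluepad [ 541.4 -156.8   34.5]
lamp [508.8 195.6   9.2]
puck [ 477.5 -423.8   -7.8]
[[ 0.     0.972  0.236]
 [-0.     0.236 -0.972]
 [-1.     0.     0.   ]]
```

View pics/c0.png

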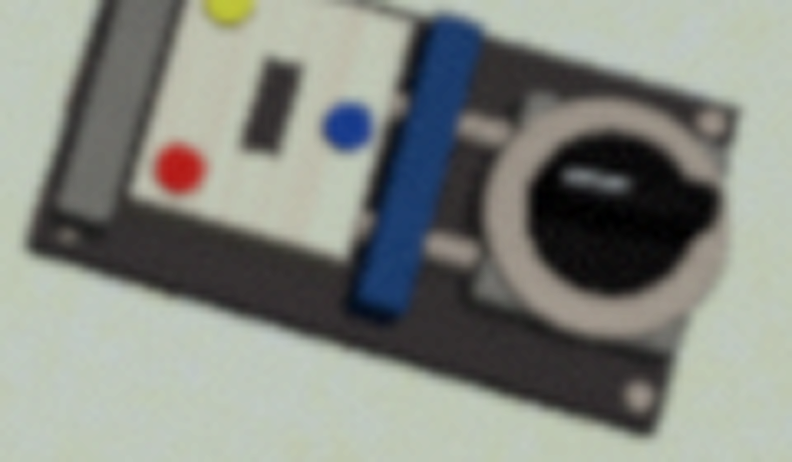

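Run:
```python
from h import *
a=cv2.imread("pics/scene0.png")[270:350,190:310];cv2.imwrite("pics/s0.png",cv2.convertScaleAbs(cv2.resize(a,None,fx=6.6,fy=6.6,interpolation=cv2.INTER_CUBIC),alpha=3.0))
a=cv2.imread("pics/top0.png")[215:260,430:480];cv2.imwrite("pics/c1.png",cv2.convertScaleAbs(cv2.resize(a,None,fx=12,fy=12,interpolation=cv2.INTER_CUBIC),alpha=5.0))
print(onz("top",(451.7,237.9),48))
```

```text
[ 509.69473689 -232.94503003   48.        ]
```

View pics/s0.png

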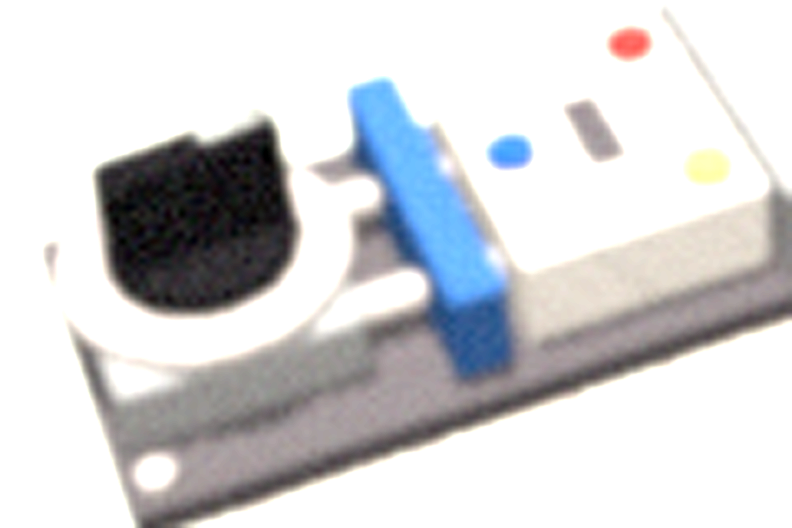

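View pics/c1.png

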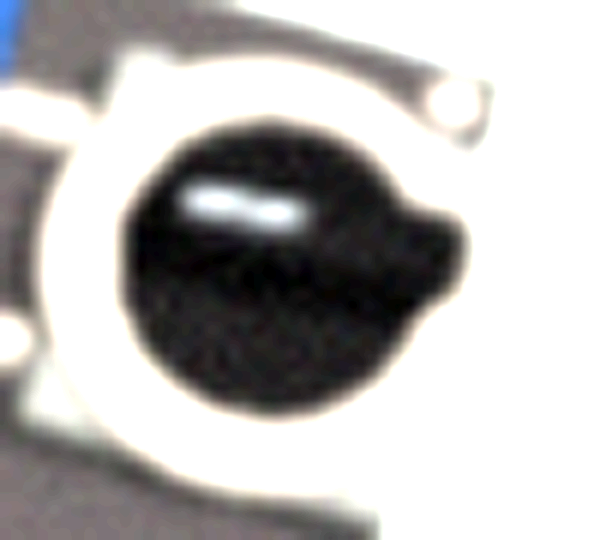

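Run:
```python
from h import *
T=lambda u,v:(u/12+430,v/12+215)
S=lambda u,v:(u/6.6+190,v/6.6+270)
ang=lambda a,b:np.degrees(np.arctan2(*(b-a)[[1,0]]))
c=onz("top",T(271,267),48);print("skirt",c)
a,b=onz("top",T(305,213),78),onz("top",T(185,200),78);print("mark",a,b,ang(a,b))
a,b=onz("scene",S(100,172),78),onz("scene",S(270,120),78);print("edge",a,b,ang(a,b),np.linalg.norm(b-a))
a=onz("scene",S(200,235),48);
# skirt bottom ellipse extents in scene
print(onz("scene",S(110,250),46),onz("scene",S(298,230),46),onz("scene",S(205,315),44))
for X in(proj("scene",[511,-236,78]),proj("scene",[511,-236,48]),proj("top",[511,-236,78])): print(X)
```

```text
skirt [ 511.00859652 -234.78439479   48.        ]
mark [ 513.44628785 -233.03917888   78.        ] [ 515.81466121 -213.83560224   78.        ] 82.96922583863933
edge [ 510.94190202 -257.8263684    78.        ] [ 523.75606883 -216.04950926   78.        ] 72.94771394652118 43.69792708098912
[ 504.81538021 -256.77094851   46.        ] [ 531.88030259 -217.34014256   46.        ] [ 539.42790933 -250.69148526   44.        ]
[216.58729731 289.94209664]
[218.98906524 303.00940324]
[457.02556815 233.96269839]
```

>>> servo_tool:
  rows:
    - {"dy":0.059,"dz":-0.04}
    - {"dy":0.059,"dz":-0.04}
    - {"dy":0.059,"dz":-0.04}
    - {"dy":0.059,"dz":-0.04}
    - {"dy":0.059,"dz":-0.04}

```text
schema error: expected keys dx, dy, dz, wx, wy, wz, fingers
```

>>> servo_tool:
  rows:
    - {"dy":0.059,"dz":-0.04}
    - {"dy":0.059,"dz":-0.04}
    - {"dy":0.059,"dz":-0.04}
    - {"dy":0.059,"dz":-0.04}
    - {"dy":0.059,"dz":-0.04}

```text
schema error: expected keys dx, dy, dz, wx, wy, wz, fingers
```

>>> servo_tool:
  rows:
    - {"wx":-1}
    - {"wx":-1}
    - {"wx":-1}
    - {"wx":-1}
    - {"wx":-1}

```text
schema error: expected keys dx, dy, dz, wx, wy, wz, fingers
```

>>> servo_tool:
  rows:
    - {"wx":-1}
    - {"wx":-1}
    - {"wx":-1}
    - {"wx":-1}
    - {"wx":-1}

```text
schema error: expected keys dx, dy, dz, wx, wy, wz, fingers
```

All keys are needed.

>>> servo_tool:
  rows:
    - {"dx":0,"dy":0.059,"dz":-0.04,"wx":0,"wy":0,"wz":0,"fingers":0}
    - {"dx":0,"dy":0.059,"dz":-0.04,"wx":0,"wy":0,"wz":0,"fingers":0}
    - {"dx":0,"dy":0.059,"dz":-0.04,"wx":0,"wy":0,"wz":0,"fingers":0}
    - {"dx":0,"dy":0.059,"dz":-0.04,"wx":0,"wy":0,"wz":0,"fingers":0}
    - {"dx":0,"dy":0.059,"dz":-0.04,"wx":0,"wy":0,"wz":0,"fingers":0}

```text
clock: 1.72
eef_pos: [334.0, -432.6, 231.6]
tool_rot: [0.624, 1.57, -0.709]
force: [0.3, -0.5, 1.2]
width: 85.6
```

>>> servo_tool:
  rows:
    - {"dx":0,"dy":0.059,"dz":-0.04,"wx":0,"wy":0,"wz":0,"fingers":0}
    - {"dx":0,"dy":0.059,"dz":-0.04,"wx":0,"wy":0,"wz":0,"fingers":0}
    - {"dx":0,"dy":0.059,"dz":-0.04,"wx":0,"wy":0,"wz":0,"fingers":0}
    - {"dx":0,"dy":0.059,"dz":-0.04,"wx":0,"wy":0,"wz":0,"fingers":0}
    - {"dx":0,"dy":0.059,"dz":-0.04,"wx":0,"wy":0,"wz":0,"fingers":0}

```text
clock: 2.35
eef_pos: [513.7, -234.7, 231.6]
tool_rot: [0.721, 1.57, -0.612]
force: [-0.4, -1.3, -0.1]
width: 85.5
```

>>> servo_tool:
  rows:
    - {"dx":0,"dy":0,"dz":0,"wx":-1,"wy":0,"wz":0,"fingers":0}
    - {"dx":0,"dy":0,"dz":0,"wx":-1,"wy":0,"wz":0,"fingers":0}
    - {"dx":0,"dy":0,"dz":0,"wx":-1,"wy":0,"wz":0,"fingers":0}
    - {"dx":0,"dy":0,"dz":0,"wx":-1,"wy":0,"wz":0,"fingers":0}
    - {"dx":0,"dy":0,"dz":0,"wx":-1,"wy":0,"wz":0,"fingers":0}

```text
clock: 2.98
eef_pos: [512.6, -236.0, 231.4]
tool_rot: [0.136, 1.57, -0.67]
force: [0.7, 0.4, -0.6]
width: 85.2
```

>>> servo_tool:
  rows:
    - {"dx":0,"dy":0,"dz":0,"wx":-1,"wy":0,"wz":0,"fingers":0}
    - {"dx":0,"dy":0,"dz":0,"wx":-1,"wy":0,"wz":0,"fingers":0}
    - {"dx":0,"dy":0,"dz":0,"wx":-1,"wy":0,"wz":0,"fingers":0}
    - {"dx":0,"dy":0,"dz":0,"wx":-1,"wy":0,"wz":0,"fingers":0}
    - {"dx":0,"dy":0,"dz":0,"wx":-1,"wy":0,"wz":0,"fingers":0}

```text
clock: 3.6
eef_pos: [512.5, -236.1, 231.4]
tool_rot: [-0.525, 1.571, -0.807]
force: [-0.2, -0.7, 0.1]
width: 85.2
```

>>> servo_tool:
  rows:
    - {"dx":0.054,"dy":0,"dz":0,"wx":-0.7,"wy":0,"wz":0,"fingers":0}
    - {"dx":0.054,"dy":0,"dz":0,"wx":0,"wy":0,"wz":0,"fingers":0}
    - {"dx":0.054,"dy":0,"dz":0,"wx":0,"wy":0,"wz":0,"fingers":0}
    - {"dx":0.054,"dy":0,"dz":0,"wx":0,"wy":0,"wz":0,"fingers":0}
    - {"dx":0,"dy":0,"dz":0,"wx":0,"wy":0,"wz":0,"fingers":0}

```text
clock: 4.22
eef_pos: [510.3, -235.1, 66.9]
tool_rot: [3.002, 1.565, 2.789]
force: [-0.8, -0.1, -0.4]
width: 85.5
```

Run:
```python
from h import *
im=ctrl.get_image("scene");cv2.imwrite("pics/scene1.png",im[:,:,::-1])
a=im[210:350,120:330,::-1];cv2.imwrite("pics/s1.png",cv2.convertScaleAbs(cv2.resize(a,None,fx=3.8,fy=3.8,interpolation=cv2.INTER_CUBIC),alpha=2.5))
s=ctrl.read_state();print(s["eef_pos"],s["force"],s["torque"]);R=Ro.from_euler("xyz",s["tool_rot"]).as_matrix();print(np.degrees(np.arctan2(R[1,2],R[0,2])),R[:,0])
```

```text
[ 512.01442184 -235.67753859   68.83185833] [0.25006449 0.16316816 0.46026979] [-0.02638589 -0.05823358  0.01210872]
-12.168095859501765 [-1.99143885e-03  7.71439037e-04 -9.99997720e-01]
```

View pics/s1.png

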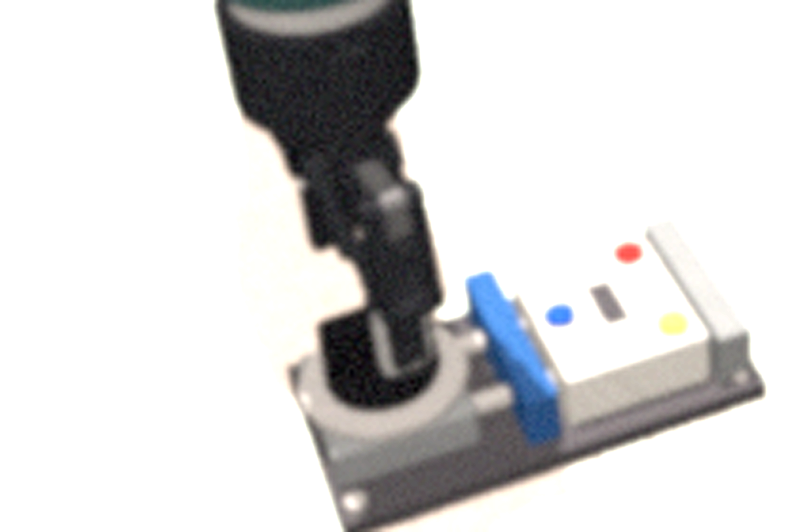

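>>> servo_tool:
  rows:
    - {"dx":0.02,"dy":0,"dz":0,"wx":0,"wy":0,"wz":0,"fingers":0}
    - {"dx":0,"dy":0,"dz":0,"wx":0,"wy":0,"wz":0,"fingers":0.6}
    - {"dx":0,"dy":0,"dz":0,"wx":0,"wy":0,"wz":0,"fingers":1}
    - {"dx":0,"dy":0,"dz":0,"wx":0,"wy":0,"wz":0,"fingers":1}
    - {"dx":0,"dy":0,"dz":0,"wx":0,"wy":0,"wz":0,"fingers":1}

```text
clock: 4.9
eef_pos: [514.0, -236.3, 55.0]
tool_rot: [-0.052, 1.568, -0.265]
force: [-1.4, -1.0, 8.4]
width: 13.1
```

>>> servo_tool:
  rows:
    - {"dx":0,"dy":0,"dz":0,"wx":0,"wy":0,"wz":0,"fingers":1}
    - {"dx":0,"dy":0,"dz":0,"wx":0,"wy":0,"wz":0,"fingers":1}
    - {"dx":0,"dy":0,"dz":0,"wx":0,"wy":0,"wz":0,"fingers":1}

```text
clock: 5.28
eef_pos: [513.8, -236.3, 55.0]
tool_rot: [-0.087, 1.568, -0.3]
force: [2.4, -0.9, 6.6]
width: 12.8
```

```bash
cat > st.py <<'E'
from h import *
s=ctrl.read_state();R=Ro.from_euler("xyz",s["tool_rot"]).as_matrix();print(s["clock"],s["eef_pos"].round(1),"F",s["force"].round(1),"M",s["torque"].round(2),"w",round(s["width"],1),"zang",np.degrees(np.arctan2(R[1,2],R[0,2])).round(1),"Ftool",(R.T@s["force"]).round(1),s["qpos"].round(2))
E
python3 st.py
```

```text
5.275 [ 513.8 -236.3   55. ] F [ 2.4 -0.9  6.6] M [-0.07 -0.38 -0.04] w 12.8 zang -12.2 Ftool [-6.6 -0.3  2.5] [ 0.51  0.76 -0.2   1.89  0.29  0.51 -0.1 ]
```

>>> servo_tool:
  rows:
    - {"dx":0,"dy":0,"dz":0.002,"wx":1,"wy":0,"wz":0,"fingers":1}
    - {"dx":0,"dy":0,"dz":0,"wx":1,"wy":0,"wz":0,"fingers":1}
    - {"dx":0,"dy":0,"dz":0,"wx":1,"wy":0,"wz":0,"fingers":1}
    - {"dx":0,"dy":0,"dz":0,"wx":1,"wy":0,"wz":0,"fingers":1}
    - {"dx":0,"dy":0,"dz":0,"wx":1,"wy":0,"wz":0,"fingers":1}

```text
clock: 5.9
eef_pos: [513.8, -236.2, 55.0]
tool_rot: [-2.383, 1.57, -3.123]
force: [-1.2, 1.0, 7.6]
width: 12.8
```

```bash
python3 st.py
```

```text
5.9 [ 513.8 -236.2   55. ] F [-1.2  1.   7.6] M [0.2  0.15 0.03] w 12.8 zang -42.4 Ftool [-7.6 -0.1 -1.5] [ 0.43  0.76 -0.07  1.89  0.1   0.5  -0.45]
```

>>> servo_tool:
  rows:
    - {"dx":0,"dy":0,"dz":0,"wx":1,"wy":0,"wz":0,"fingers":1}
    - {"dx":0,"dy":0,"dz":0,"wx":1,"wy":0,"wz":0,"fingers":1}
    - {"dx":0,"dy":0,"dz":0,"wx":1,"wy":0,"wz":0,"fingers":1}
    - {"dx":0,"dy":0,"dz":0,"wx":1,"wy":0,"wz":0,"fingers":1}
    - {"dx":0,"dy":0,"dz":0,"wx":1,"wy":0,"wz":0,"fingers":1}

```text
clock: 6.52
eef_pos: [513.7, -236.1, 55.0]
tool_rot: [-2.692, 1.57, 2.329]
force: [-0.6, 0.3, 8.4]
width: 12.6
```

```bash
python3 st.py
```

```text
6.525 [ 513.7 -236.1   55. ] F [-0.6  0.3  8.4] M [0.19 0.21 0.09] w 12.6 zang -72.4 Ftool [-8.4 -0.5 -0.5] [ 0.34  0.76  0.06  1.89 -0.09  0.49 -0.79]
```

>>> servo_tool:
  rows:
    - {"dx":0,"dy":0,"dz":0,"wx":1,"wy":0,"wz":0,"fingers":1}
    - {"dx":0,"dy":0,"dz":0,"wx":1,"wy":0,"wz":0,"fingers":1}
    - {"dx":0,"dy":0,"dz":0,"wx":1,"wy":0,"wz":0,"fingers":1}
    - {"dx":0,"dy":0,"dz":0,"wx":1,"wy":0,"wz":0,"fingers":1}
    - {"dx":0,"dy":0,"dz":0,"wx":0.5,"wy":0,"wz":0,"fingers":1}

```text
clock: 7.15
eef_pos: [513.8, -235.9, 55.0]
tool_rot: [-2.441, 1.57, 2.11]
force: [-0.8, 1.5, 8.6]
width: 12.9
```

```bash
python3 st.py
```

```text
7.15 [ 513.8 -235.9   55. ] F [-0.8  1.5  8.6] M [0.21 0.15 0.07] w 12.9 zang -99.3 Ftool [-8.6 -1.1 -1.4] [ 0.26  0.77  0.18  1.9  -0.27  0.5  -1.1 ]
```

>>> servo_tool:
  rows:
    - {"dx":0,"dy":0,"dz":0,"wx":0.4,"wy":0,"wz":0,"fingers":1}
    - {"dx":0,"dy":0,"dz":0,"wx":0.4,"wy":0,"wz":0,"fingers":1}
    - {"dx":0,"dy":0,"dz":0,"wx":0,"wy":0,"wz":0,"fingers":1}

```text
clock: 7.52
eef_pos: [513.8, -235.9, 55.0]
tool_rot: [-2.508, 1.57, 1.96]
force: [-0.4, 1.3, 8.0]
width: 13.1
```

```bash
python3 st.py
```

```text
7.525 [ 513.8 -235.9   55. ] F [-0.4  1.3  8. ] M [ 0.23  0.07 -0.09] w 13.1 zang -104.0 Ftool [-8.  -0.7 -1.2] [ 0.25  0.77  0.2   1.9  -0.3   0.5  -1.16]
```

>>> servo_tool:
  rows:
    - {"dx":0,"dy":0,"dz":0,"wx":0.4,"wy":0,"wz":0,"fingers":1}
    - {"dx":0,"dy":0,"dz":0,"wx":0,"wy":0,"wz":0,"fingers":1}

```text
clock: 7.78
eef_pos: [513.8, -235.9, 55.0]
tool_rot: [-2.611, 1.57, 1.815]
force: [-0.8, 0.9, 9.4]
width: 12.9
```

```bash
python3 st.py
```

```text
7.775 [ 513.8 -235.9   55. ] F [-0.8  0.9  9.4] M [ 0.24  0.09 -0.01] w 12.9 zang -106.4 Ftool [-9.4 -1.  -0.6] [ 0.25  0.77  0.21  1.9  -0.31  0.51 -1.18]
```

>>> servo_tool:
  rows:
    - {"dx":0,"dy":0,"dz":0,"wx":0.4,"wy":0,"wz":0,"fingers":1}
    - {"dx":0,"dy":0,"dz":0,"wx":0,"wy":0,"wz":0,"fingers":1}

```text
clock: 8.02
eef_pos: [513.8, -235.9, 55.0]
tool_rot: [-1.639, 1.57, 2.748]
force: [-0.8, -0.4, 10.0]
width: 12.5
```

```bash
python3 st.py
```

```text
8.025 [ 513.8 -235.9   55. ] F [-0.8 -0.4 10. ] M [0.14 0.11 0.79] w 12.5 zang -108.6 Ftool [-10.   -0.6   0.6] [ 0.24  0.77  0.22  1.9  -0.32  0.51 -1.21]
```

>>> servo_tool:
  rows:
    - {"dx":0,"dy":0,"dz":0,"wx":0.4,"wy":0,"wz":0,"fingers":1}
    - {"dx":0,"dy":0,"dz":0,"wx":0,"wy":0,"wz":0,"fingers":1}

```text
clock: 8.28
eef_pos: [513.8, -235.9, 55.1]
tool_rot: [-0.68, 1.57, -2.613]
force: [-2.3, 0.1, 8.7]
width: 12.7
```

```bash
python3 st.py
```

```text
8.275 [ 513.8 -235.9   55.1] F [-2.3  0.1  8.7] M [0.01 0.18 1.74] w 12.7 zang -110.8 Ftool [-8.7 -2.2  0.7] [ 0.23  0.77  0.23  1.9  -0.34  0.51 -1.24]
```

>>> servo_tool:
  rows:
    - {"dx":0,"dy":0,"dz":0,"wx":-0.3,"wy":0,"wz":0,"fingers":1}
    - {"dx":0,"dy":0,"dz":0,"wx":0,"wy":0,"wz":0,"fingers":1}

```text
clock: 8.52
eef_pos: [513.8, -235.9, 55.0]
tool_rot: [-1.383, 1.57, 2.996]
force: [-0.9, 0.4, 9.0]
width: 12.6
```

```bash
python3 st.py
```

```text
8.525 [ 513.8 -235.9   55. ] F [-0.9  0.4  9. ] M [0.09 0.1  1.07] w 12.6 zang -109.1 Ftool [-9.  -1.  -0.1] [ 0.24  0.77  0.23  1.9  -0.33  0.51 -1.22]
```

>>> servo_tool:
  rows:
    - {"dx":0,"dy":0,"dz":0,"wx":0,"wy":0,"wz":0,"fingers":0.5}
    - {"dx":0,"dy":0,"dz":0,"wx":0,"wy":0,"wz":0,"fingers":0.4}
    - {"dx":0,"dy":0,"dz":0,"wx":0,"wy":0,"wz":0,"fingers":0.4}
    - {"dx":-0.05,"dy":0,"dz":0,"wx":0,"wy":0,"wz":0,"fingers":0.4}
    - {"dx":-0.05,"dy":0,"dz":0,"wx":0,"wy":0,"wz":0,"fingers":0.4}

```text
clock: 9.15
eef_pos: [513.4, -236.1, 129.5]
tool_rot: [-1.583, 1.569, 2.79]
force: [0.5, 0.1, 0.9]
width: 51.3
```

>>> servo_tool:
  rows:
    - {"dx":-0.06,"dy":0,"dz":0,"wx":0,"wy":0,"wz":0,"fingers":1}
    - {"dx":-0.06,"dy":0,"dz":0,"wx":0,"wy":0,"wz":0,"fingers":1}
    - {"dx":0,"dy":0,"dz":0,"wx":0,"wy":0,"wz":0,"fingers":1}

```text
clock: 9.52
eef_pos: [515.9, -237.4, 222.7]
tool_rot: [1.525, 1.564, -0.384]
force: [0.5, 0.2, 0.4]
width: -0.3
```

```bash
python3 st.py
python3 - <<'E'
from h import *
for n in("scene","top"): cv2.imwrite(f"pics/{n}2.png",ctrl.get_image(n)[:,:,::-1])
a=cv2.imread("pics/scene2.png")[270:350,190:310];a=cv2.resize(a,None,fx=6.6,fy=6.6,interpolation=cv2.INTER_CUBIC);cv2.imwrite("pics/s2.png",cv2.convertScaleAbs(a,alpha=2.5))
a=cv2.imread("pics/top2.png")[160:310,330:530];cv2.imwrite("pics/c2.png",cv2.convertScaleAbs(cv2.resize(a,None,fx=4,fy=4,interpolation=cv2.INTER_CUBIC),alpha=3))
E
python3 m.py 2
```

```text
9.525 [ 515.9 -237.4  222.7] F [0.5 0.2 0.4] M [ 0.04  0.03 -0.  ] w -0.3 zang -109.4 Ftool [-0.4  0.4 -0.3] [ 0.16  0.54  0.35  1.77 -0.23  0.86 -1.3 ]
top red [(38, [385.9, 229.9])] [[528.2, -102.2]]
top yellow [(43, [393.2, 204.4])] [[581.5, -118.7]]
top blue [(35, [411.8, 223.6]), (26, [422.9, 210.3])] [[540.7, -154.9], [568.3, -178.6]]
scene red [(27, [285.9, 275.7])] [[531.6, -104.5]]
scene yellow [(38, [297.5, 294.2])] [[584.5, -121.7]]
scene blue [(440, [258.9, 303.0]), (32, [267.3, 292.0])] [[555.7, -184.7], [543.4, -157.1]]
```

View pics/s2.png

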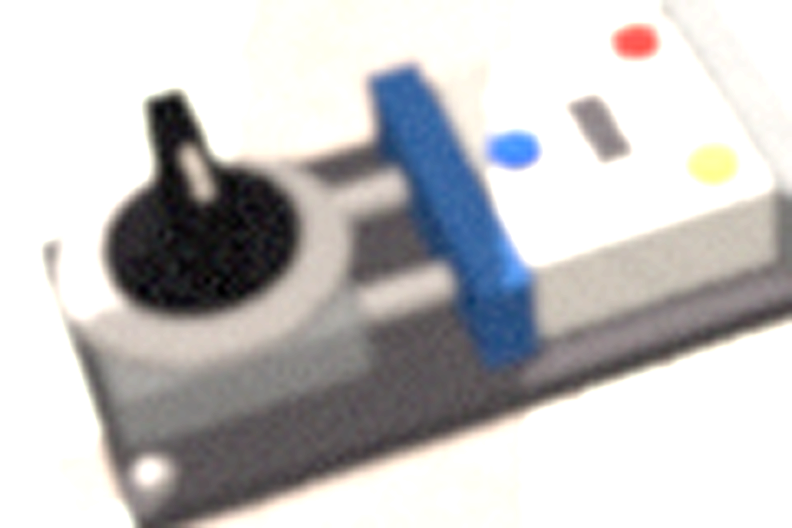

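View pics/c2.png

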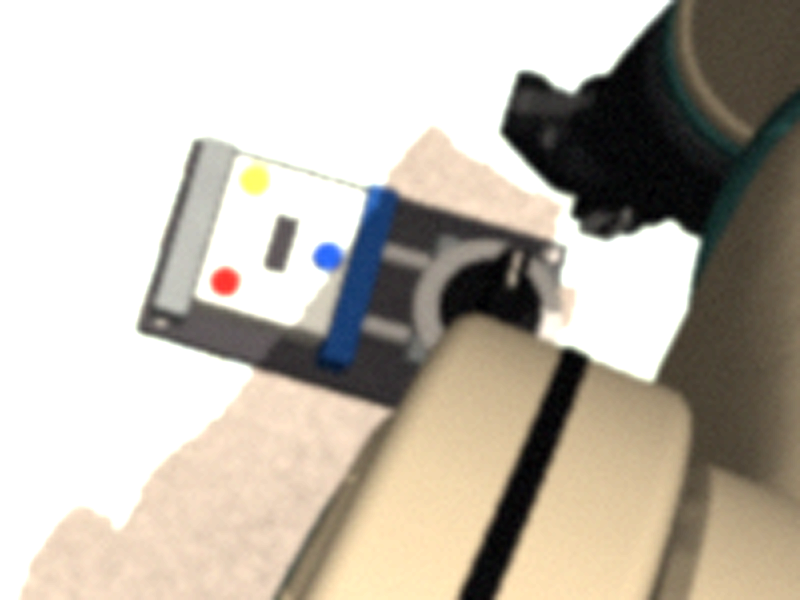

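>>> servo_tool:
  rows:
    - {"dx":0,"dy":-0.01,"dz":-0.044,"wx":0,"wy":0,"wz":0,"fingers":1}
    - {"dx":0,"dy":-0.01,"dz":-0.044,"wx":0,"wy":0,"wz":0,"fingers":1}
    - {"dx":0,"dy":-0.01,"dz":-0.044,"wx":0,"wy":0,"wz":0,"fingers":1}
    - {"dx":0.04,"dy":-0.01,"dz":-0.044,"wx":0,"wy":0,"wz":0,"fingers":1}
    - {"dx":0.05,"dy":0,"dz":0,"wx":0,"wy":0,"wz":0,"fingers":1}

```text
clock: 10.25
eef_pos: [529.4, -97.6, 149.8]
tool_rot: [-2.301, 1.568, 2.078]
force: [0.1, -0.1, 0.4]
width: 0.1
```

>>> servo_tool:
  rows:
    - {"dx":0.05,"dy":0,"dz":0,"wx":0,"wy":0,"wz":0,"fingers":1}
    - {"dx":0.04,"dy":0,"dz":0,"wx":0,"wy":0,"wz":0,"fingers":1}
    - {"dx":0,"dy":0,"dz":0,"wx":0,"wy":0,"wz":0,"fingers":1}
    - {"dx":0,"dy":0,"dz":0,"wx":0,"wy":0,"wz":0,"fingers":1}

```text
clock: 10.75
eef_pos: [529.4, -102.0, 84.4]
tool_rot: [-1.033, 1.57, -2.942]
force: [0.2, -0.4, 0.6]
width: -0.2
```

```bash
python3 - <<'E'
from h import *
im=ctrl.get_image("scene");a=im[210:350,190:400,::-1];cv2.imwrite("pics/s3.png",cv2.convertScaleAbs(cv2.resize(a,None,fx=3.8,fy=3.8,interpolation=cv2.INTER_CUBIC),alpha=2.5))
im=ctrl.get_image("top");a=im[160:310,330:530,::-1];cv2.imwrite("pics/c3.png",cv2.convertScaleAbs(cv2.resize(a,None,fx=4,fy=4,interpolation=cv2.INTER_CUBIC),alpha=2.5))
E
python3 st.py
```

```text
10.85 [ 530.2 -102.    85.3] F [-0.   0.4 -0. ] M [-0.02  0.01 -0.03] w 0.1 zang -109.4 Ftool [ 0.  -0.2 -0.4] [-0.03  0.7   0.25  1.96 -0.33  0.52 -1.46]
```

View pics/s3.png

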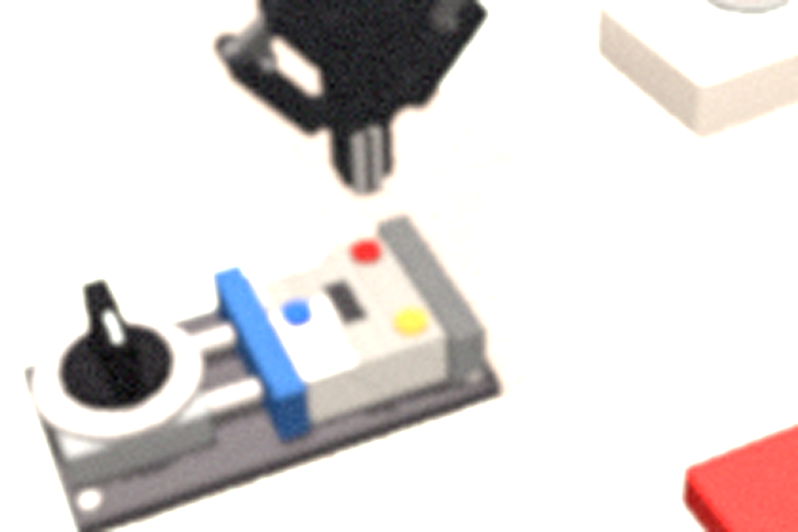

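View pics/c3.png

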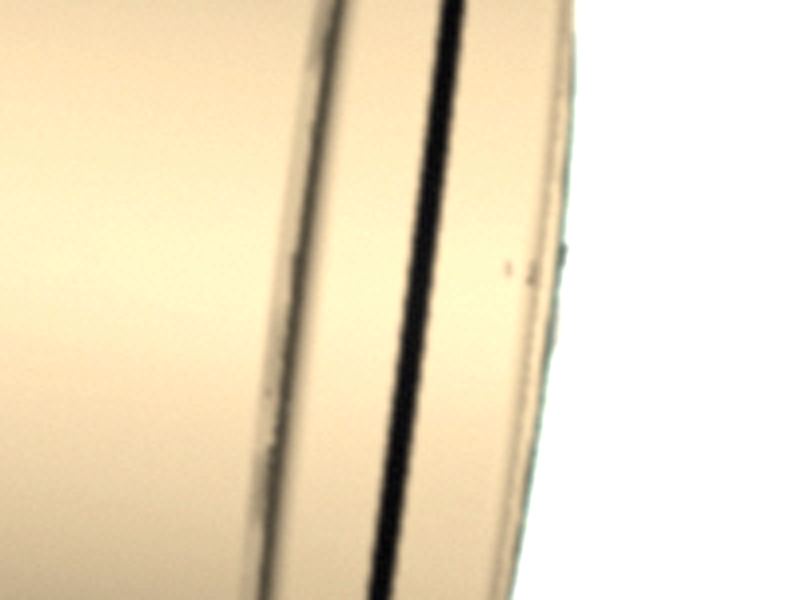

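>>> servo_tool:
  rows:
    - {"dx":0.024,"dy":0,"dz":0,"wx":0,"wy":0,"wz":0,"fingers":1}
    - {"dx":0.022,"dy":0,"dz":0,"wx":0,"wy":0,"wz":0,"fingers":1}
    - {"dx":0,"dy":0,"dz":0,"wx":0,"wy":0,"wz":0,"fingers":1}

```text
clock: 11.22
eef_pos: [528.8, -101.6, 49.2]
tool_rot: [-1.519, 1.569, 2.856]
force: [-0.2, -0.5, 0.4]
width: -0.1
```

>>> servo_tool:
  rows:
    - {"dx":0.002,"dy":0,"dz":0,"wx":0,"wy":0,"wz":0,"fingers":1}
    - {"dx":0.002,"dy":0,"dz":0,"wx":0,"wy":0,"wz":0,"fingers":1}
    - {"dx":0,"dy":0,"dz":0,"wx":0,"wy":0,"wz":0,"fingers":1}

```text
clock: 11.6
eef_pos: [529.7, -101.8, 47.1]
tool_rot: [1.777, 1.57, -0.132]
force: [0.1, -0.3, 0.0]
width: 0.1
```

```bash
python3 st.py
```

```text
11.6 [ 529.7 -101.8   47.1] F [ 0.1 -0.3  0. ] M [ 0.04 -0.01 -0.02] w 0.1 zang -109.4 Ftool [-0.   0.2  0.3] [-0.    0.76  0.21  1.97 -0.35  0.44 -1.43]
```

>>> servo_tool:
  rows:
    - {"dx":0.002,"dy":0,"dz":0,"wx":0,"wy":0,"wz":0,"fingers":1}
    - {"dx":0,"dy":0,"dz":0,"wx":0,"wy":0,"wz":0,"fingers":1}

```text
clock: 11.85
eef_pos: [529.8, -101.8, 46.1]
tool_rot: [2.042, 1.57, 0.133]
force: [-0.7, 0.1, 5.7]
width: 0.0
```

>>> servo_tool:
  rows:
    - {"dx":0.001,"dy":0,"dz":0,"wx":0,"wy":0,"wz":0,"fingers":1}
    - {"dx":0,"dy":0,"dz":0,"wx":0,"wy":0,"wz":0,"fingers":1}

```text
clock: 12.1
eef_pos: [529.8, -101.8, 46.0]
tool_rot: [2.242, 1.57, 0.332]
force: [-1.8, 1.3, 13.8]
width: -0.1
```

```bash
python3 st.py
```

```text
12.1 [ 529.8 -101.8   46. ] F [-1.8  1.3 13.8] M [0.14 0.59 0.04] w -0.1 zang -109.4 Ftool [-13.8  -2.1  -0.7] [ 0.    0.77  0.21  1.97 -0.35  0.44 -1.43]
```

>>> servo_tool:
  rows:
    - {"dx":-0.02,"dy":0,"dz":0,"wx":0,"wy":0,"wz":0,"fingers":1}
    - {"dx":0,"dy":0.037,"dz":-0.001,"wx":0,"wy":0,"wz":0,"fingers":1}
    - {"dx":0,"dy":0.037,"dz":-0.001,"wx":0,"wy":0,"wz":0,"fingers":1}
    - {"dx":0,"dy":0,"dz":0,"wx":0,"wy":0,"wz":0,"fingers":1}
    - {"dx":0.01,"dy":0,"dz":0,"wx":0,"wy":0,"wz":0,"fingers":1}

```text
clock: 12.72
eef_pos: [582.0, -118.6, 52.4]
tool_rot: [2.632, 1.571, 0.723]
force: [-0.4, 0.3, -0.3]
width: 0.1
```

>>> servo_tool:
  rows:
    - {"dx":0.003,"dy":0,"dz":0,"wx":0,"wy":0,"wz":0,"fingers":1}
    - {"dx":0.002,"dy":0,"dz":0,"wx":0,"wy":0,"wz":0,"fingers":1}
    - {"dx":0,"dy":0,"dz":0,"wx":0,"wy":0,"wz":0,"fingers":1}

```text
clock: 13.1
eef_pos: [582.0, -118.7, 48.2]
tool_rot: [-1.542, 1.57, 2.832]
force: [0.7, 0.2, -0.1]
width: 0.2
```

```bash
python3 st.py;  python3 - <<'E'
from h import *
im=ctrl.get_image("scene");a=im[210:350,190:400,::-1];cv2.imwrite("pics/s4.png",cv2.convertScaleAbs(cv2.resize(a,None,fx=3.8,fy=3.8,interpolation=cv2.INTER_CUBIC),alpha=2.5))
E
```

```text
13.1 [ 582.  -118.7   48.2] F [ 0.7  0.2 -0.1] M [ 0.02  0.03 -0.04] w 0.2 zang -109.4 Ftool [ 0.1  0.6 -0.4] [ 0.01  0.81  0.24  1.82 -0.33  0.55 -1.45]
```

View pics/s4.png

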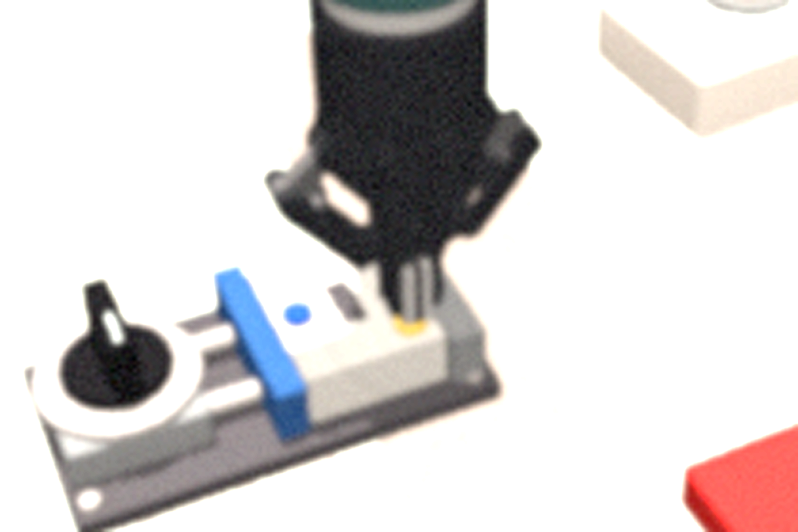

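>>> servo_tool:
  rows:
    - {"dx":0.002,"dy":0.001,"dz":0.002,"wx":0,"wy":0,"wz":0,"fingers":1}
    - {"dx":0.001,"dy":0,"dz":0,"wx":0,"wy":0,"wz":0,"fingers":1}
    - {"dx":0,"dy":0,"dz":0,"wx":0,"wy":0,"wz":0,"fingers":1}

```text
clock: 13.52
eef_pos: [582.6, -120.7, 46.2]
tool_rot: [1.071, 1.57, -0.839]
force: [-1.1, -0.1, 0.7]
width: 0.2
```

>>> servo_tool:
  rows:
    - {"dx":0.001,"dy":0,"dz":0,"wx":0,"wy":0,"wz":0,"fingers":1}
    - {"dx":0,"dy":0,"dz":0,"wx":0,"wy":0,"wz":0,"fingers":1}

```text
clock: 13.78
eef_pos: [582.6, -120.7, 46.1]
tool_rot: [1.751, 1.57, -0.158]
force: [-1.2, 0.2, 6.2]
width: -0.4
```

```bash
python3 st.py
```

```text
13.775 [ 582.6 -120.7   46.1] F [-1.2  0.2  6.2] M [0.04 0.39 0.  ] w -0.4 zang -109.4 Ftool [-6.2 -1.2  0.2] [ 0.01  0.82  0.24  1.82 -0.34  0.55 -1.45]
```

>>> servo_tool:
  rows:
    - {"dx":-0.02,"dy":0,"dz":0,"wx":0,"wy":0,"wz":0,"fingers":1}
    - {"dx":0,"dy":-0.018,"dz":0.031,"wx":0,"wy":0,"wz":0,"fingers":1}
    - {"dx":0,"dy":-0.018,"dz":0.031,"wx":0,"wy":0,"wz":0,"fingers":1}
    - {"dx":0,"dy":0,"dz":0,"wx":0,"wy":0,"wz":0,"fingers":1}
    - {"dx":0.01,"dy":0,"dz":0,"wx":0,"wy":0,"wz":0,"fingers":1}

```text
clock: 14.4
eef_pos: [543.2, -154.9, 53.5]
tool_rot: [1.908, 1.568, -0.001]
force: [0.2, -0.4, 0.2]
width: -0.0
```

>>> servo_tool:
  rows:
    - {"dx":0.003,"dy":0,"dz":0,"wx":0,"wy":0,"wz":0,"fingers":1}
    - {"dx":0.003,"dy":0,"dz":0,"wx":0,"wy":0,"wz":0,"fingers":1}
    - {"dx":0,"dy":0,"dz":0,"wx":0,"wy":0,"wz":0,"fingers":1}

```text
clock: 14.78
eef_pos: [541.7, -155.0, 48.0]
tool_rot: [-1.641, 1.57, 2.734]
force: [0.3, 1.3, 0.1]
width: 0.3
```

```bash
python3 st.py;  python3 - <<'E'
from h import *
im=ctrl.get_image("scene");a=im[210:350,190:400,::-1];cv2.imwrite("pics/s5.png",cv2.convertScaleAbs(cv2.resize(a,None,fx=3.8,fy=3.8,interpolation=cv2.INTER_CUBIC),alpha=2.5))
E
```

```text
14.775 [ 541.7 -155.    48. ] F [0.3 1.3 0.1] M [ 0.03 -0.01 -0.02] w 0.3 zang -109.3 Ftool [-0.1 -0.2 -1.3] [ 0.09  0.78  0.22  1.9  -0.33  0.49 -1.37]
```

View pics/s5.png

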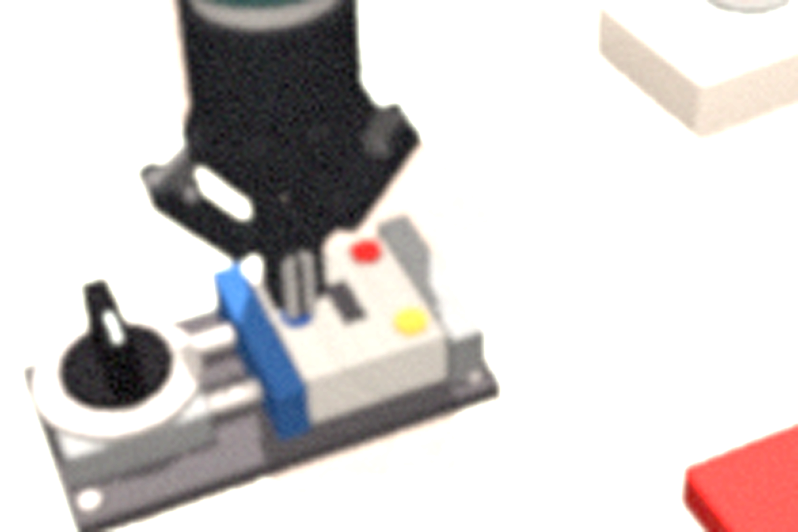

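Tip stands directly over the blue pad (about pixel 298,318 in the crop).

>>> servo_tool:
  rows:
    - {"dx":0.002,"dy":0,"dz":0,"wx":0,"wy":0,"wz":0,"fingers":1}
    - {"dx":0.001,"dy":0,"dz":0,"wx":0,"wy":0,"wz":0,"fingers":1}
    - {"dx":0.001,"dy":0,"dz":0,"wx":0,"wy":0,"wz":0,"fingers":1}
    - {"dx":0,"dy":0,"dz":0,"wx":0,"wy":0,"wz":0,"fingers":1}

```text
clock: 15.32
eef_pos: [541.7, -155.3, 46.1]
tool_rot: [2.6, 1.57, 0.691]
force: [-1.2, 1.4, 6.9]
width: -0.1
```

```bash
python3 st.py
```

```text
15.325 [ 541.7 -155.3   46.1] F [-1.2  1.4  6.9] M [0.12 0.35 0.02] w -0.1 zang -109.4 Ftool [-6.9 -1.6 -0.9] [ 0.09  0.79  0.22  1.9  -0.33  0.49 -1.37]
```

Blue touched at z 46.1 with about 7 N. Lift and check.

>>> servo_tool:
  rows:
    - {"dx":-0.03,"dy":0,"dz":0,"wx":0,"wy":0,"wz":0,"fingers":1}
    - {"dx":-0.06,"dy":0,"dz":0,"wx":0,"wy":0,"wz":0,"fingers":1}
    - {"dx":-0.06,"dy":0,"dz":0,"wx":0,"wy":0,"wz":0,"fingers":1}
    - {"dx":-0.05,"dy":0,"dz":0,"wx":0,"wy":0,"wz":0,"fingers":1}
    - {"dx":0,"dy":0,"dz":0,"wx":0,"wy":0,"wz":0,"fingers":1}

```text
clock: 15.95
eef_pos: [543.6, -156.1, 198.3]
tool_rot: [1.68, 1.564, -0.229]
force: [-0.5, 0.1, -0.7]
width: -0.1
```

```bash
python3 - <<'E'
from h import *
for n in("scene","top"): cv2.imwrite(f"pics/{n}6.png",ctrl.get_image(n)[:,:,::-1])
E
python3 m.py 6|grep scene; python3 st.py
```

```text
scene red [(30, [285.9, 275.9])] [[532.0, -104.9]]
scene yellow [(42, [297.5, 294.1])] [[584.3, -121.6]]
scene blue [(435, [258.9, 302.8]), (29, [267.8, 292.0])] [[555.3, -184.4], [544.0, -156.4]]
16.05 [ 541.4 -155.1  195.2] F [ 0.2  0.2 -1.7] M [0.04 0.04 0.02] w -0.1 zang -109.4 Ftool [ 1.7  0.1 -0.2] [ 0.02  0.57  0.33  1.81 -0.24  0.8  -1.44]
```

View pics/scene6.png

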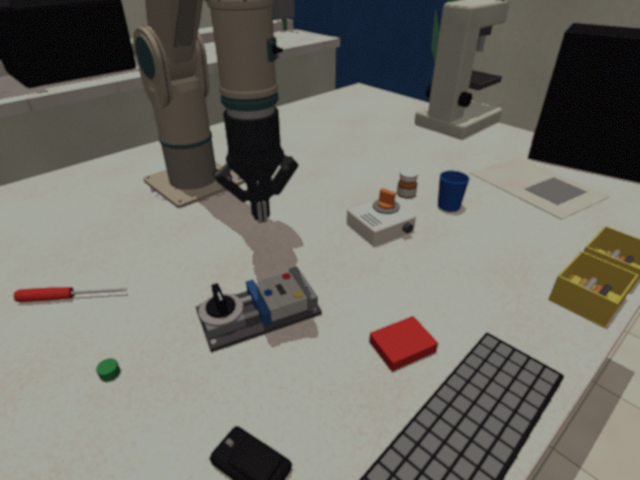

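The block is unmoved and clamped, the knob is at vise +x, the bystanders stand where they were, and the arm is clear.

```bash
python3 -c "
from cell import ctrl
print(ctrl.finish_job())"
```

```text
the job is handed in; nothing more can be done
None
```

The block is clamped and all three pads were touched in the right order. I handed the job in at about 16 s of the 61 s allowed; no verdict was reported.

- **Clamp:** I turned the black knob clockwise in one grasp, about 97°, until it met its end stop. The moment about the knob axis rose to 1.7 N m there. Afterwards the pictures showed the white mark pointing to the vise's +x and the blue jaw against the block.
- **Pad touches:** The shut fingertips touched red at up to 14 N, then yellow at 6 N, then blue at 7 N. Each contact came at a height of 46.0 to 46.1 mm, against the stated 46 mm.
- **Final check:** The last picture showed the pads within about 1 mm of where they were after clamping. The knob was still at its stop, and the lamp's dimmer knob, pen cup, jar and puck were where they started. The arm was clear, 150 mm above the block.

**Disagreements:** The two cameras differed by about 3 mm, so I used their average. My early estimate of the vise origin from the base-plate corners was about 20 mm off from the knob and pad positions, so I dropped it. I did not read the clamp angle directly; I judged the end stop from the moment and the picture.

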